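Turn a window clamp over on the flipping stand

TASK

Turn the window clamp over (the flat grey metal plate with a square opening in its middle): carry it face up to the flipping stand and let it drop level onto the ramp's top edge with more than half of it hanging out over the tray, so that it tips over the edge by itself, flips and lands upside down, flat in the tray. Let the stand do the flipping, not the gripper, and leave the note pad and the dish where they are.

Things in the scene. Friction and masses are not known exactly. Their poses are not given: they have to be found in the camera images.
- plate: Window clamp: flat mottled-grey metal plate with a square opening in its middle and a screw hole in each corner, 60 mm (x) by 90 mm (y) by 8 mm thick (z), about 0.14 kg, lying face up on the worktop. Origin at the centre of its underside, z out of its face, so that upside down the origin is on top. Easily gripped across the 60 mm width at mid-length.
- stand: Fixed grey-painted flipping stand (place and yaw vary): base 280 x 140 x 6 mm with a bare steel ramp 84 mm wide and, beside it, an open tray. Origin on the worktop straight below the ramp's top edge; z up, y along the edge, +x from the edge out over the tray, -x down the ramp (50 degree slope).
- edge (a point): Middle of the ramp's rounded top edge, 125 mm above the worktop; axes as the stand's. A plate let go level, 5 to 40 mm above the edge, its length square to the edge within 10 degrees, its middle 15 to 30 mm out on the tray side, flips into the tray; farther out than 45 mm it misses the edge, with its middle on the ramp side it slides down the ramp unflipped.
- tray (a point): Point on the tray's floor, 75 mm out from the edge, 6 mm above the worktop; axes as the stand's. Inside, the tray reaches from 85 mm before to 85 mm beyond it in x, 55 mm either way in y. Side walls end 36 mm, the outer end wall 56 mm above the worktop.
- pad: Bystander: white note pad with a red end strip, 60 x 105 x 12 mm, lying on the worktop; origin at the centre of its underside. Leave it alone.
- dish: Bystander: round clear-white dish with a lid, 62 mm across, 14 mm high, on the worktop; origin at the centre of its underside. Leave it alone.

How it is judged:
By the outcome, as a careful person would: the job done as asked, in the order asked, and still so for the second after the job is handed in, with the robot touching nothing.
It also fails if it takes over 38 s, if anything falls off the work surface, if the arm or the gripper's body presses on something with over 40 N, if the wrist force passes 120 N, or if a joint passes its speed limit or range.

ROBOT

A 6-joint arm with a two-finger parallel gripper is mounted at the origin on a cart in front of the work surface, level with it; the furniture and walls round the work are solid. World frame = base frame: x ahead of the robot, y to its left, z up, the work surface at z = 0. Lengths are in m, angles in rad, forces in N, time in s.
With the tool pointing down it reaches from about 0.375 to 0.9 m from the base axis. Payload 3.1 kg.
Tool frame: the origin (TCP) lies at the very end of the fingers, on their centre line; the grasp point (between the pads) lies 19 mm behind it (grip_depth is the distance from the TCP to the grasp point, in m); z points along the fingers, y is the line along which they close (so a half turn about z gives the same grasp; the last joint's range is limited). The gripper opens to 85 mm and grips with 20 to 120 N. Pads are 22 mm wide; open, the fingers measure 114 mm over their backs; the gripper's body (76 mm by 85 mm) begins 54 mm behind the grasp point. The pads swing forward as they close: fully open they stand 13 mm farther back than shut.
Start: joints at [-1.466, 0.527, 1.433, -0, 1.181, -0.178], TCP at [0.174, -0.6, 0.231] pointing down, gripper open.
Joint ranges: [-3.08, 3.08], [-0.75, 2.2], [0.22, 2.44], [-1.43, 4.57], [0, 2.65], [-2.85, 2.85]. Speed limits (rad/s): [2.79, 2.79, 3.14, 3.14, 3.14, 3.14].

INTERFACE

Orientations are given as a unit quaternion [x, y, z, w].
In Python, from station import * gives the robot as it stands.
- The arm moves only by the tool apply_moves, never from a script. Its argument "plan" is a list of rows, each a list of 7 numbers: the shift along the tool's x, y, z in m, then the turn, a rotation vector about the tool's x, y, z in rad, then the gripper command: -1 is fully open, 1 is shut, values between are in proportion. In form: [[dx, dy, dz, wx, wy, wz, jaw], ...]. A call has 1 to 8 rows; each row shifts and turns the commanded pose from where the row before left it, along the tool's axes as they then stand; what a row does not reach is not made up. A row lasts 1/8 s, in which the tool goes at most 62.5 mm and 10.7 degrees, less where a joint would pass 70% of its speed; a pose out of reach is approached as far as the arm can. A call is refused whole if a number of a shift passes 0.0625 or a number of a turn 0.188, either way. A call with a gripper value outside its range is refused whole. The fingers move at their own pace and stop on an object; "force" is the grip in N (left out, the last holds). Time passes only in rows, so rows that do not move let the fingers close. It gives the time, the measured TCP pose, the force, the opening and the grip force at its end, in the units of the state.
- sense(): the state, without advancing time (a new reading comes with each control period).
- snapshot(name): name is "side" or "top" or "wrist"; returns the picture (420x560x3 uint8, red, green, blue); there is no depth.
- calibration(name): a dict with "camera_matrix" (3x3 intrinsics, pixels), "R" (3x3) and "t" (3): a world point X has camera coordinates R X + t; the wrist camera has in their place "mount" (4x4, takes a point from camera to tool coordinates, whose origin is the TCP and whose axes are the flange's). Camera axes: x right, y down, z forward; pixel columns grow to the right and rows downward; lengths in m; the calibration is good to about 2 mm. A picture is of the moment at which its call begins: read the wrist's pose just before it. calibration takes no time and is no camera call.
- sign_off(): hands the job in; it is judged then, once.
The state is a dict: "t": time; "q": joint angles; "qd": joint speeds; "tau": joint torques, N m; "tcp_pos": TCP position; "tool_rot": TCP orientation; "force": force on the tool from outside, world axes, zero at the start; "ft_torque": the same for the moment, N m; "finger_gap": opening from 0.0 (shut) to 1.0 (fully open); "gripper_force": force on a finger pad.
Only numpy, scipy, OpenCV 4.12 (cv2) and the standard library are available. Lean on these libraries where they do the work, as an engineer would, in place of code of your own. Each camera call takes 0.05 s, during which the arm holds its last target. There are 200 camera calls.

## Working session

There is one attempt and no reset: what is moved stays moved. The work goes in short steps, Python scripts to look and compute and a tool call to move; the robot and the scene stay as the last step left them, time stands still between calls to the robot, and variables do not carry over. Pictures are saved under pics/ and viewed, at most 10 in all, crops included, and the job is handed in when it is done.

Besides the shell and the picture viewer there is one more tool, called after "Call:" in YAML: its name, and indented under it one key for each argument. apply_moves: Moves the arm, as the interface text tells. Its arguments: {"type":"object","properties":{"plan":{"type":"array"},"force":{"type":"number"}},"required":["plan"]}

```bash
mkdir -p pics; ls
python3 - <<'E'
from station import *
import cv2
s=sense();print(s['t'],s['tcp_pos'],s['tool_rot'],s['finger_gap'])
for n in ("top","side"):
    cv2.imwrite(f"pics/{n}0.png",snapshot(n)[:,:,::-1]);c=calibration(n);print(n,c)
print(calibration("wrist"))
E
```

```text
pics
0.0 [ 0.17436396 -0.59943521  0.23034588] [ 9.90018974e-01  1.40929939e-01  4.16599410e-05 -1.08734373e-03] 1.0025913707516976
top {'camera_matrix': array([[465.87268929,   0.        , 284.23422901],
       [  0.        , 465.87268929, 210.01143259],
       [  0.        ,   0.        ,   1.        ]]), 'R': array([[-0.24561973, -0.96934503, -0.00641556],
       [-0.93892542,  0.23954691, -0.24705532],
       [ 0.24101868, -0.05465793, -0.96898014]]), 't': array([0.14879293, 0.48606971, 1.34975351])}
side {'camera_matrix': array([[389.04674501,   0.        , 277.15802802],
       [  0.        , 389.04674501, 207.48674912],
       [  0.        ,   0.        ,   1.        ]]), 'R': array([[-0.98016429, -0.19717975, -0.01995287],
       [-0.10082479,  0.58278692, -0.80634594],
       [ 0.17062337, -0.78833974, -0.59110753]]), 't': array([0.50103501, 0.10583554, 1.03691363])}
{'camera_matrix': array([[339.98099518,   0.        , 283.11263576],
       [  0.        , 339.98099518, 210.42224648],
       [  0.        ,   0.        ,   1.        ]]), 'mount': array([[ 4.19016672e-04, -9.60083835e-01, -2.79712092e-01,
         7.06318110e-02],
       [ 9.99999912e-01,  4.02329854e-04,  1.17071256e-04,
         4.14575058e-04],
       [ 1.38304532e-07, -2.79712117e-01,  9.60083919e-01,
        -1.42838745e-01],
       [ 0.00000000e+00,  0.00000000e+00,  0.00000000e+00,
         1.00000000e+00]])}
```

View pics/top0.png

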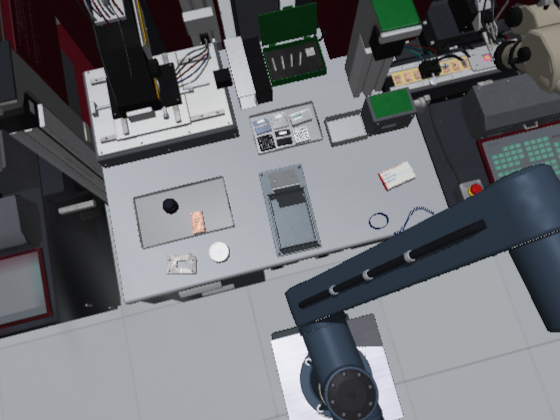

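View pics/side0.png

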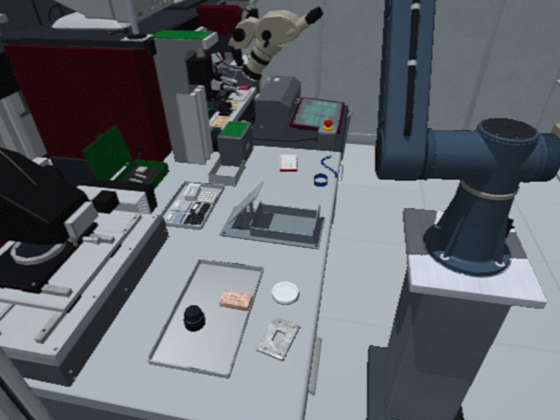

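The top view shows the plate at about (181,264), dish (219,252), pad (397,175), and the stand around (290,210), with its tray on the robot's side. I'll zoom in on the plate and stand.

```bash
cat > h.py <<'E'
import numpy as np, cv2
from station import *
from scipy.spatial.transform import Rotation as Ro
def ray(n,uv):
    c=calibration(n);d=c['R'].T@np.linalg.inv(c['camera_matrix'])@np.array([*uv,1.]);return -c['R'].T@c['t'],d
def onz(n,uv,z):
    o,d=ray(n,uv);return o+d*(z-o[2])/d[2]
def proj(n,X):
    c=calibration(n);p=c['camera_matrix']@(c['R']@np.asarray(X)+c['t']);return p[:2]/p[2]
def tri(a,b):
    (o1,d1),(o2,d2)=ray("top",a),ray("side",b)
    k=np.linalg.lstsq(np.c_[d1,-d2],o2-o1,rcond=None)[0]
    p,q=o1+k[0]*d1,o2+k[1]*d2;return (p+q)/2,np.linalg.norm(p-q)
E
python3 - <<'E'
from h import *
t=cv2.imread('pics/top0.png');s=cv2.imread('pics/side0.png')
z=lambda i,x,y,w,h,f:cv2.resize(i[y:y+h,x:x+w],None,fx=f,fy=f,interpolation=cv2.INTER_CUBIC)
a=z(t,250,160,80,100,6)[:, :]; b=z(t,155,240,64,50,5)
o=np.zeros((600,800,3),np.uint8);o[:600,:480]=a;o[:250,480:800]=b;cv2.imwrite('pics/c1.png',o)
a=z(s,215,172,120,80,6);cv2.imwrite('pics/c2.png',a)
E
```

```text
(no output)
```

View pics/c1.png

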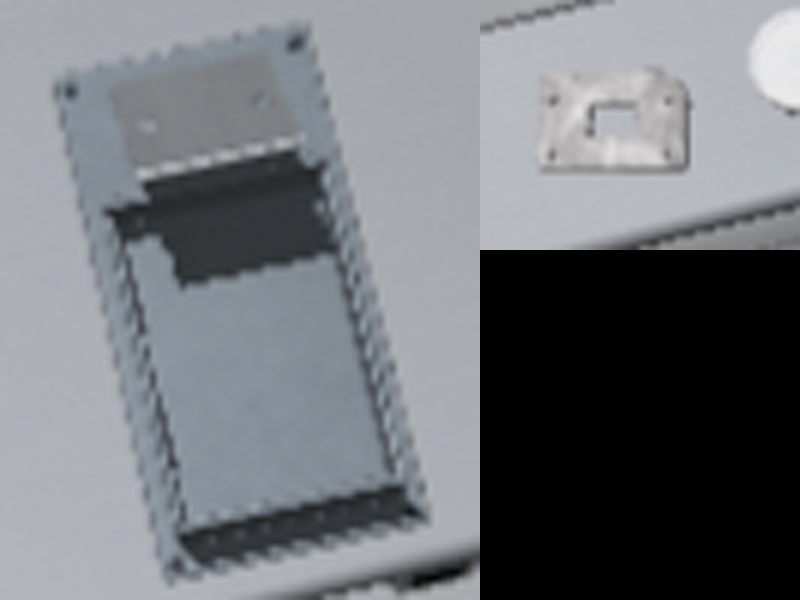

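View pics/c2.png

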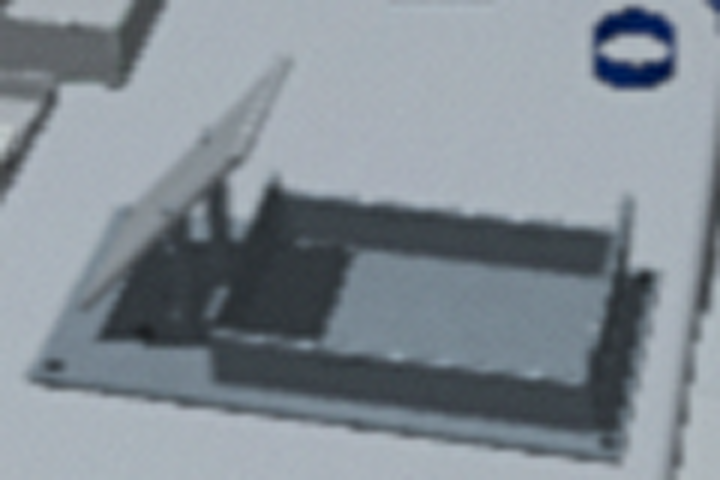

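The crops show the ramp's top edge clearly: (147,178)–(303,143) in c1 and (240,160)–(292,58) in c2. The base corners and the plate's four screw holes are clear too. Measuring these next.

Run:
```python
from h import *
np.set_printoptions(precision=4,suppress=True)
T=lambda u,v:(u/6+250-.42,v/6+160-.42); S=lambda u,v:(u/6+215-.42,v/6+172-.42); P=lambda u,v:(u/5+155-.4-96,v/5+240-.4)
A,ea=tri(T(147,178),S(240,160));B,eb=tri(T(303,143),S(292,58));print("edge",A,ea,B,eb,np.linalg.norm(A-B))
a,b=[onz("top",T(*x),.125) for x in((147,178),(303,143))];print("edge top z=.125",a,b,(a+b)/2,np.linalg.norm(a-b))
C=[onz("top",T(*x),.006) for x in((57,75),(305,28),(428,517),(168,580))];print(np.array(C),[np.linalg.norm(C[i]-C[i-1]) for i in range(4)])
d=(C[2]+C[3]-C[0]-C[1])/2;print("stand yaw",np.degrees(np.arctan2(d[1],d[0])),"edge dir",np.degrees(np.arctan2(*(a-b)[[1,0]])), "axis mid",np.mean(C,0))
H=np.array([onz("top",P(*x),.008) for x in((553,100),(669,100),(669,154),(553,154))]);print("holes",H,H.mean(0),np.linalg.norm(H[0]-H[1]),np.linalg.norm(H[1]-H[2]))
d=H[1]+H[2]-H[0]-H[3];print("plate long axis",np.degrees(np.arctan2(d[1],d[0])))
print("dish",onz("top",(219,252),.014))
```

```text
edge [0.5612 0.0412 0.1211] 0.00017211453588180764 [ 0.5568 -0.0366  0.1264] 0.0023963872403694737 0.07814933786437604
edge top z=.125 [0.56   0.0414 0.125 ] [ 0.5584 -0.0367  0.125 ] [0.5592 0.0023 0.125 ] 0.07813942117275254
[[ 0.6638  0.0688  0.006 ]
 [ 0.6566 -0.0669  0.006 ]
 [ 0.3831 -0.0605  0.006 ]
 [ 0.3844  0.0772  0.006 ]] [np.float64(0.2794875521516182), np.float64(0.13588495005589937), np.float64(0.27361174189065074), np.float64(0.1376990880754053)]
stand yaw 178.48027942752174 edge dir 88.87056891259566 axis mid [0.522  0.0047 0.006 ]
holes [[0.4561 0.4021 0.008 ]
 [0.4385 0.333  0.008 ]
 [0.406  0.3396 0.008 ]
 [0.4235 0.4083 0.008 ]] [0.431  0.3708 0.008 ] 0.07130187081141671 0.033145376396918974
plate long axis -104.26764740154825
dish [0.4402 0.2482 0.014 ]
```

Everything is consistent: edge length about 78 of 84 mm, height about 125 mm, base about 277x137 mm. The edge is at (0.559, 0.003), the stand yaw is 178.6° (so out = −x), and the plate is at (0.431, 0.371) with its long axis at 75.7°. Next I'll plan a move round to a hover over the plate.

```bash
cat > plan.py <<'E'
import sys,json
from h import *
def rows(way,jaw,step=.06,ws=.18):
    s=sense();R=Ro.from_quat(s['tool_rot']).as_matrix();p=s['tcp_pos'].copy();a=np.arctan2(R[1,0],R[0,0]);out=[]
    for *g,yaw in way:
        g=np.array(g);b=np.radians(yaw);da=(b-a+np.pi)%(2*np.pi)-np.pi
        n=max(1,int(np.ceil(max(np.linalg.norm(g-p)/step,abs(da)/ws))))
        d0=(g-p)/n
        for i in range(n):
            e=np.array([p+d0])[0]-p; c,q=np.cos(a),np.sin(a)
            l=np.round([c*e[0]+q*e[1],q*e[0]-c*e[1],-e[2]],4);w=round(-da/n,3)
            out.append([*map(float,l),0,0,w,jaw])
            p=p+np.array([c*l[0]+q*l[1],q*l[0]-c*l[1],-l[2]]);a-=w
    for i in range(0,len(out),8):print(json.dumps(out[i:i+8]))
E
python3 - <<'E'
from plan import *
rows([(.46,-.40,.23,16.2),(.55,-.02,.23,46),(.431,.371,.16,75.7)],-1)
E
```

```text
[[0.055, -0.0187, 0.0001, 0, 0, 0.0, -1], [0.055, -0.0187, 0.0001, 0, 0, 0.0, -1], [0.055, -0.0187, 0.0001, 0, 0, 0.0, -1], [0.055, -0.0187, 0.0001, 0, 0, 0.0, -1], [0.055, -0.0187, 0.0001, 0, 0, 0.0, -1], [0.055, -0.0187, 0.0001, 0, 0, 0.0, -1], [0.0275, -0.0485, -0.0, 0, 0, -0.074, -1], [0.031, -0.0463, -0.0, 0, 0, -0.074, -1]]
[[0.0343, -0.0439, -0.0, 0, 0, -0.074, -1], [0.0375, -0.0413, -0.0, 0, 0, -0.074, -1], [0.0404, -0.0384, -0.0, 0, 0, -0.074, -1], [0.0432, -0.0353, -0.0, 0, 0, -0.074, -1], [0.0457, -0.032, -0.0, 0, 0, -0.074, -1], [0.0283, -0.0511, 0.01, 0, 0, -0.074, -1], [0.032, -0.0489, 0.01, 0, 0, -0.074, -1], [0.0355, -0.0464, 0.01, 0, 0, -0.074, -1]]
[[0.0388, -0.0436, 0.01, 0, 0, -0.074, -1], [0.0419, -0.0406, 0.01, 0, 0, -0.074, -1], [0.0448, -0.0374, 0.01, 0, 0, -0.074, -1], [0.0475, -0.034, 0.01, 0, 0, -0.074, -1]]
```

Call:
apply_moves:
  plan:
    - [0.055,-0.0187,0,0,0,0,-1]
    - [0.055,-0.0187,0,0,0,0,-1]
    - [0.055,-0.0187,0,0,0,0,-1]
    - [0.055,-0.0187,0,0,0,0,-1]
    - [0.055,-0.0187,0,0,0,0,-1]
    - [0.055,-0.0187,0,0,0,0,-1]
    - [0.0275,-0.0485,0,0,0,-0.074,-1]
    - [0.031,-0.0463,0,0,0,-0.074,-1]

```text
t: 1.1
tcp_pos: [0.4863, -0.2899, 0.2306]
tool_rot: [0.977, 0.215, -0.0, -0.0]
force: [0.4, 0.3, 0.7]
finger_gap: 0.996
gripper_force: 0.0
```

Call:
apply_moves:
  plan:
    - [0.0343,-0.0439,0,0,0,-0.074,-1]
    - [0.0375,-0.0413,0,0,0,-0.074,-1]
    - [0.0404,-0.0384,0,0,0,-0.074,-1]
    - [0.0432,-0.0353,0,0,0,-0.074,-1]
    - [0.0457,-0.032,0,0,0,-0.074,-1]
    - [0.0283,-0.0511,0.01,0,0,-0.074,-1]
    - [0.032,-0.0489,0.01,0,0,-0.074,-1]
    - [0.0355,-0.0464,0.01,0,0,-0.074,-1]

```text
t: 2.1
tcp_pos: [0.4982, 0.1488, 0.2008]
tool_rot: [0.872, 0.49, -0.0, -0.0]
force: [0.5, 1.2, 0.4]
finger_gap: 1.002
gripper_force: 0.0
```

Call:
apply_moves:
  plan:
    - [0.0388,-0.0436,0.01,0,0,-0.074,-1]
    - [0.0419,-0.0406,0.01,0,0,-0.074,-1]
    - [0.0448,-0.0374,0.01,0,0,-0.074,-1]
    - [0.0475,-0.034,0.01,0,0,-0.074,-1]
    - [0,0,0,0,0,0,-1]
    - [0,0,0,0,0,0,-1]

```text
t: 2.85
tcp_pos: [0.4306, 0.3702, 0.1609]
tool_rot: [0.79, 0.613, -0.001, 0.0]
force: [0.1, 0.4, 0.5]
finger_gap: 0.998
gripper_force: 0.0
```

Run:
```python
from h import *
s=sense();print(s['t'],s['tcp_pos'],s['tool_rot'],s['q'],s['force'])
np.savez('w1.npz',p=s['tcp_pos'],q=s['tool_rot'])
cv2.imwrite('pics/w1.png',snapshot('wrist')[:,:,::-1])
```

```text
2.85 [0.43062734 0.37020936 0.16093475] [ 7.90158246e-01  6.12902580e-01 -5.90055170e-04  1.58094493e-04] [ 5.13627254e-01  5.43428135e-01  1.64501069e+00 -5.93977976e-04
  9.54275415e-01  7.65309409e-01] [0.11280415 0.35835372 0.52920632]
```

View pics/w1.png

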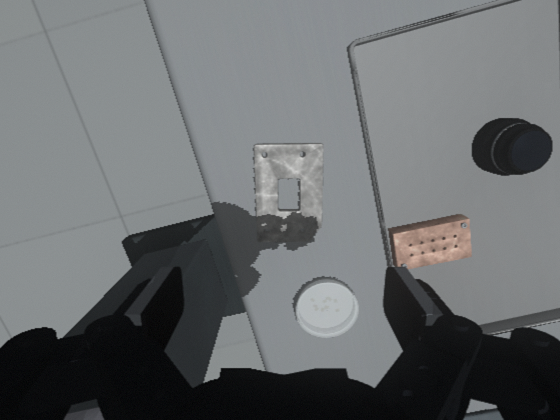

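The plate's top corners are at about (254,144) and (324,144), and its opening spans (279,178)–(300,210). The dish at (325,307) is clear of the fingers. Now casting rays onto z = 8 mm.

```bash
cat >> h.py <<'E'
def wz(uv,z,p,q):
    c=calibration('wrist');M=c['mount'];R=Ro.from_quat(q).as_matrix()
    o=p+R@M[:3,3];d=R@M[:3,:3]@np.linalg.inv(c['camera_matrix'])@np.array([*uv,1.]);return o+d*(z-o[2])/d[2]
E
python3 - <<'E'
from h import *
np.set_printoptions(precision=4,suppress=True)
f=np.load('w1.npz');p,q=f['p'],f['q'];g=cv2.cvtColor(cv2.imread('pics/w1.png'),cv2.COLOR_BGR2GRAY)
# plate mask: brighter/textured vs table: print scan lines for edges
for r in (165,185):print(r,g[r,246:332])
print(g[136:150,289],g[170:270:2,262],g[170:270:2,318])
k=lambda u,v:wz((u,v),.008,p,q)
tl,tr=k(254,143.5),k(324,143.5);d=tr-tl;print(tl,tr,np.linalg.norm(d),np.degrees(np.arctan2(d[1],d[0])))
o=[k(*x) for x in((279,178),(300,178),(300,210),(279,210))];print(np.mean(o,0),[np.linalg.norm(o[i]-o[i-1]) for i in range(4)])
n=np.array([-d[1],d[0],0])/np.linalg.norm(d); 
for s in(1,-1):print((tl+tr)/2+s*.045*n)
E
```

```text
165 [143 144 142 142 143 143 142 136 140 158 161 156 156 162 174 178 181 179
 179 180 176 173 172 162 150 142 139 139 139 138 138 139 141 144 150 153
 155 158 168 180 189 192 189 179 172 171 176 174 172 176 178 181 177 175
 177 172 160 152 151 149 151 153 149 149 152 156 159 167 170 164 160 154
 151 151 152 151 140 132 142 142 141 143 143 144 144 144]
185 [139 142 140 142 142 142 141 142 131 116 123 124 127 139 145 153 164 165
 166 167 166 163 163 168 174 178 172 161 150 143 140 130 127 141 142 144
 143 144 142 143 143 144 140 142 142 143 142 142 142 144 144 125  85  79
 119 159 157 151 152 158 159 157 156 156 154 156 161 166 164 154 151 150
 152 147 144 141 134 132 142 143 143 144 143 141 143 142]
[143 141 142 142 144 144 137  96 132 170 166 159 150 145] [172 171 179 178 173 178 174 165 162 169 176 188 190 179 166 164 159 156
 161 166 162 152 147  70  72  76  74 148  79  75  71  64  59  57  59  61
  68  71  70  68 135 137 139 137 138 140 137 137 138 140] [141 154 151 149 142 139 150 148 149 145 157 152 144 151 144 151 151 149
 158 159 154 154 159 166 154 142 126 115  94  97 134 141 142 141 139 142
 140 142 141 143 141 141 141 141 140 140 140 140 143 143]
[0.4172 0.419  0.008 ] [0.4753 0.4041 0.008 ] 0.05997832494236182 -14.374255277482845
[0.4358 0.3681 0.008 ] [np.float64(0.029383325119505616), np.float64(0.018513172468592392), np.float64(0.02938509886889596), np.float64(0.01902278716439439)]
[0.4574 0.4551 0.008 ]
[0.435  0.3679 0.008 ]
```

Width measures 60.0 mm, and the opening and the edge give the same centre, (0.4355, 0.368), yaw 75.6°. The top view was about 5 mm off here, so I'll re-check the edge up close later. Descending with a partial pre-close.

Call:
apply_moves:
  plan:
    - [-0.001,0.0053,0.04,0,0,0,-0.7]
    - [0,0,0.04,0,0,0,-0.7]
    - [0,0,0.04,0,0,0,-0.7]
    - [0,0,0.018,0,0,0,-0.7]
    - [0,0,0,0,0,0,-0.7]
    - [0,0,0,0,0,0,-0.7]
  force: 40

```text
t: 3.65
tcp_pos: [0.4371, 0.3684, 0.0246]
tool_rot: [0.791, 0.612, 0.001, 0.0]
force: [1.0, -0.4, 0.4]
finger_gap: 0.85
gripper_force: 0.0
```

Call:
apply_moves:
  plan:
    - [0,0,0.008,0,0,0,-0.7]
    - [0,0,0.006,0,0,0,-0.7]
    - [0,0,0,0,0,0,-0.7]

```text
t: 4.03
tcp_pos: [0.4355, 0.3681, 0.009]
tool_rot: [0.79, 0.613, -0.0, -0.0]
force: [0.5, 1.2, 0.6]
finger_gap: 0.846
gripper_force: 0.0
```

Call:
apply_moves:
  plan:
    - [0,0,0.003,0,0,0,-0.7]
    - [0,0,0.003,0,0,0,-0.7]
    - [0,0,0,0,0,0,-0.7]

```text
t: 4.4
tcp_pos: [0.4357, 0.3681, 0.003]
tool_rot: [0.79, 0.613, -0.0, -0.0]
force: [0.8, 0.8, 0.5]
finger_gap: 0.855
gripper_force: 0.0
```

Call:
apply_moves:
  plan:
    - [0,0,0.002,0,0,0,-0.7]
    - [0,0,0,0,0,0,-0.7]

```text
t: 4.65
tcp_pos: [0.4358, 0.3681, 0.0012]
tool_rot: [0.79, 0.613, -0.0, -0.0]
force: [0.3, -0.3, -0.4]
finger_gap: 0.852
gripper_force: 0.0
```

Call:
apply_moves:
  plan:
    - [0,0,0.002,0,0,0,-0.7]
    - [0,0,0,0,0,0,-0.7]

```text
t: 4.9
tcp_pos: [0.4358, 0.3681, -0.0008]
tool_rot: [0.79, 0.613, -0.0, -0.0]
force: [-0.0, -0.4, 0.7]
finger_gap: 0.851
gripper_force: 0.0
```

Call:
apply_moves:
  plan:
    - [0,0,0.002,0,0,0,-0.7]
    - [0,0,0,0,0,0,-0.7]

```text
t: 5.15
tcp_pos: [0.4358, 0.3681, -0.0028]
tool_rot: [0.79, 0.613, -0.0, -0.0]
force: [0.2, 1.3, -0.5]
finger_gap: 0.851
gripper_force: 0.0
```

Run:
```python
from h import *
s=sense();a=proj('side',[.4357,.368,0]).astype(int);print(a,s['tcp_pos'],s['force'])
im=snapshot('side')[:,:,::-1];x,y=a
cv2.imwrite('pics/s1.png',cv2.resize(im[y-40:y+35,x-50:x+50],None,fx=8,fy=8,interpolation=cv2.INTER_CUBIC))
```

```text
[277 338] [ 0.43576616  0.36814699 -0.00283087] [ 0.20754213  1.25447639 -0.53204887]
```

View pics/s1.png

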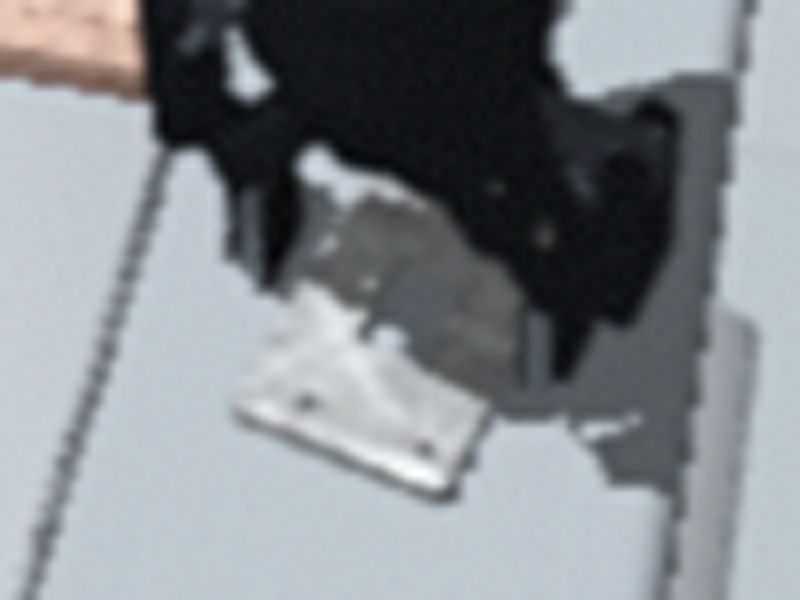

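The crop shows both fingers straddling the plate at mid-length, with no contact force. I'll go 1 mm lower, then close.

Call:
apply_moves:
  plan:
    - [0,0,0.001,0,0,0,-0.5]
    - [0,0,0,0,0,0,-0.4]
    - [0,0,0,0,0,0,-0.3]
    - [0,0,0,0,0,0,-0.2]
    - [0,0,0,0,0,0,-0.2]
  force: 40

```text
t: 5.82
tcp_pos: [0.4358, 0.3682, -0.0033]
tool_rot: [0.79, 0.613, -0.0, -0.0]
force: [-2.1, -0.8, 5.4]
finger_gap: 0.682
gripper_force: 43.3
```

Gripped: it stopped at 0.68, which is about 58 mm, with 43 N. Lifting.

Call:
apply_moves:
  plan:
    - [0,0,0,0,0,0,0.2]
    - [0,0,-0.015,0,0,0,0.2]
    - [0,0,-0.03,0,0,0,0.2]
    - [0,0,-0.05,0,0,0,0.2]
    - [0,0,-0.05,0,0,0,0.2]
    - [0,0,-0.05,0,0,0,0.2]
    - [0,0,0,0,0,0,0.2]
  force: 60

```text
t: 6.7
tcp_pos: [0.4385, 0.3698, 0.1962]
tool_rot: [0.79, 0.613, 0.005, 0.001]
force: [-0.5, 0.1, -1.4]
finger_gap: 0.677
gripper_force: 65.2
```

Run:
```python
from plan import *
s=sense();np.savez('w2.npz',p=s['tcp_pos'],q=s['tool_rot']);cv2.imwrite('pics/w2.png',snapshot('wrist')[:,:,::-1])
print(s['tcp_pos'],s['force'],s['finger_gap'])
rows([(.50,.2,.215,50),(.50,.003,.215,-1.4)],.2,.05,.12)
```

```text
[0.43854843 0.36977933 0.19615557] [-0.45322315  0.08535776 -1.41123342] 0.6773185956696912
[[-0.0369, 0.0258, -0.0054, 0, 0, 0.112, 0.2], [-0.0338, 0.0298, -0.0054, 0, 0, 0.112, 0.2], [-0.0303, 0.0334, -0.0054, 0, 0, 0.112, 0.2], [-0.0263, 0.0365, -0.0054, 0, 0, 0.112, 0.2], [-0.0188, 0.0159, 0.0, 0, 0, 0.112, 0.2], [-0.0169, 0.0179, 0.0, 0, 0, 0.112, 0.2], [-0.0148, 0.0197, 0.0, 0, 0, 0.112, 0.2], [-0.0126, 0.0212, 0.0, 0, 0, 0.112, 0.2]]
[[-0.0101, 0.0225, 0.0, 0, 0, 0.112, 0.2], [-0.0075, 0.0234, 0.0, 0, 0, 0.112, 0.2], [-0.0049, 0.0241, 0.0, 0, 0, 0.112, 0.2], [-0.0021, 0.0245, 0.0, 0, 0, 0.112, 0.2]]
```

View pics/w2.png

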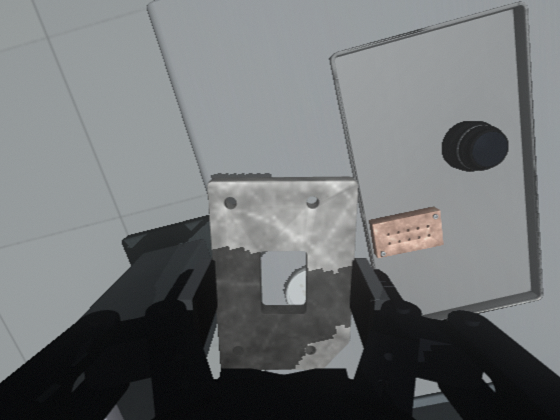

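The plate is held square, with top corners (210,181) and (357,180) and holes at rows 203 and 350. From the hole spacing, its face is about 10.5 mm above the TCP, it is level within about 1°, and it is centred within 1 mm. Carrying it to a pose where the wrist camera can see the ramp edge.

Run:
```python
from plan import *
rows([(.48,.2,.215,45),(.46,.003,.215,-1.4)],.2,.05,.12)
```

```text
[[-0.0305, 0.0168, -0.0043, 0, 0, 0.107, 0.2], [-0.0286, 0.0199, -0.0043, 0, 0, 0.107, 0.2], [-0.0263, 0.0229, -0.0043, 0, 0, 0.107, 0.2], [-0.0237, 0.0256, -0.0043, 0, 0, 0.107, 0.2], [-0.0208, 0.0279, -0.0043, 0, 0, 0.107, 0.2], [-0.0219, 0.0179, 0.0, 0, 0, 0.115, 0.2], [-0.0197, 0.0203, 0.0, 0, 0, 0.115, 0.2], [-0.0172, 0.0224, 0.0, 0, 0, 0.115, 0.2]]
[[-0.0145, 0.0243, 0.0, 0, 0, 0.115, 0.2], [-0.0117, 0.0258, 0.0, 0, 0, 0.115, 0.2], [-0.0086, 0.0269, 0.0, 0, 0, 0.115, 0.2], [-0.0055, 0.0277, 0.0, 0, 0, 0.115, 0.2]]
```

Call:
apply_moves:
  plan:
    - [-0.0305,0.0168,-0.0043,0,0,0.107,0.2]
    - [-0.0286,0.0199,-0.0043,0,0,0.107,0.2]
    - [-0.0263,0.0229,-0.0043,0,0,0.107,0.2]
    - [-0.0237,0.0256,-0.0043,0,0,0.107,0.2]
    - [-0.0208,0.0279,-0.0043,0,0,0.107,0.2]
    - [-0.0219,0.0179,0,0,0,0.115,0.2]
    - [-0.0197,0.0203,0,0,0,0.115,0.2]
    - [-0.0172,0.0224,0,0,0,0.115,0.2]

```text
t: 7.75
tcp_pos: [0.4688, 0.114, 0.2109]
tool_rot: [0.976, 0.216, -0.002, -0.0]
force: [-0.6, -0.7, -2.4]
finger_gap: 0.677
gripper_force: 65.1
```

Call:
apply_moves:
  plan:
    - [-0.0145,0.0243,0,0,0,0.115,0.2]
    - [-0.0117,0.0258,0,0,0,0.115,0.2]
    - [-0.0086,0.0269,0,0,0,0.115,0.2]
    - [-0.0055,0.0277,0,0,0,0.115,0.2]
    - [0,0,0,0,0,0,0.2]
    - [0,0,0,0,0,0,0.2]
    - [0,0,0,0,0,0,0.2]

```text
t: 8.62
tcp_pos: [0.4586, 0.0034, 0.2123]
tool_rot: [1.0, -0.01, -0.001, -0.0]
force: [0.6, -0.1, -1.4]
finger_gap: 0.682
gripper_force: 65.1
```

Run:
```python
from plan import *
s=sense();np.savez('w3.npz',p=s['tcp_pos'],q=s['tool_rot']);cv2.imwrite('pics/w3.png',snapshot('wrist')[:,:,::-1])
print(s['tcp_pos'],s['tool_rot'],s['force'],s['finger_gap'])
```

```text
[0.45863089 0.00339024 0.21232935] [ 9.99951990e-01 -9.77411092e-03 -6.40347977e-04 -2.71161881e-04] [ 0.6311531  -0.10212807 -1.35745685] 0.6817071140772389
```

View pics/w3.png

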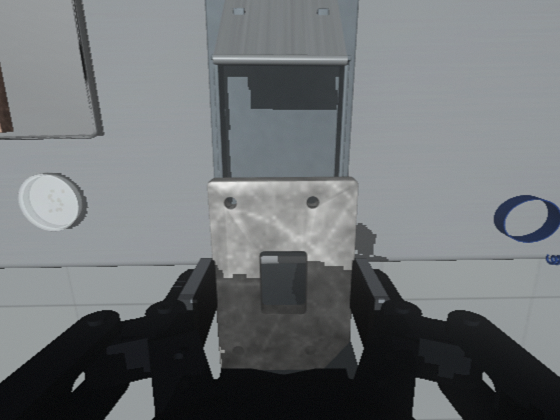

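The ramp's rounded edge runs from (213,61) to (349,61), parallel to the plate's front edge at row 180.

Run:
```python
from plan import *
f=np.load('w3.npz');p,q=f['p'],f['q']
a,b=wz((213,61),.125,p,q),wz((349,61),.125,p,q);m=(a+b)/2;print(a,b,m,np.linalg.norm(a-b),np.degrees(np.arctan2(*(a-b)[[1,0]])))
# same-camera plate offset: centre of the four holes in tool frame
g=cv2.cvtColor(cv2.imread('pics/w3.png'),cv2.COLOR_BGR2GRAY)
H=np.array([wz(x,p[2]+.0105,p,q) for x in((209,181),(357,180))]);print(H,"plate mid from front edge",H.mean(0)-[.045,0,0],np.linalg.norm(H[0]-H[1]))
rows([(m[0]-.022,m[1],.165,-1.2)],.2,.04)
```

```text
[0.56031963 0.04475349 0.125     ] [ 0.55868842 -0.04019763  0.125     ] [0.55950402 0.00227793 0.125     ] 0.0849667783383593 88.89995449286816
[[ 0.50353247  0.0312771   0.22282935]
 [ 0.50282138 -0.02719869  0.22282935]] plate mid from front edge [0.45817693 0.0020392  0.22282935] 0.05848011809339247
[[0.0262, -0.0002, 0.0158, 0, 0, 0.0, 0.2], [0.0262, -0.0002, 0.0158, 0, 0, 0.0, 0.2], [0.0262, -0.0002, 0.0158, 0, 0, 0.0, 0.2]]
```

The edge is at (0.5595, 0.0023), which matches the top view, with a width of 85 mm against the given 84. The plate's middle is at the TCP within 1 mm. Moving to 22 mm out, then lowering.

Call:
apply_moves:
  plan:
    - [0.026,0,0.015,0,0,0,0.2]
    - [0.026,0,0.015,0,0,0,0.2]
    - [0.026,0,0.015,0,0,0,0.2]
    - [0,0,0,0,0,0,0.2]
    - [0,0,0,0,0,0,0.2]

```text
t: 9.3
tcp_pos: [0.5359, 0.0015, 0.1677]
tool_rot: [1.0, -0.01, -0.001, -0.0]
force: [-1.1, -0.3, -1.0]
finger_gap: 0.679
gripper_force: 65.1
```

Call:
apply_moves:
  plan:
    - [0,0,0.015,0,0,0,0.2]
    - [0,0,0.01,0,0,0,0.2]
    - [0,0,0,0,0,0,0.2]
    - [0,0,0,0,0,0,0.2]
    - [0,0,0,0,0,0,0.2]

```text
t: 9.93
tcp_pos: [0.5373, 0.0007, 0.1431]
tool_rot: [1.0, -0.011, 0.0, 0.0]
force: [0.8, 0.5, -2.1]
finger_gap: 0.676
gripper_force: 65.1
```

Run:
```python
from h import *
s=sense();print(s['tcp_pos'],s['tool_rot'],s['force'],Ro.from_quat(s['tool_rot']).as_matrix()[:,2])
x,y=proj('side',[.5375,.002,.12]).astype(int)
im=snapshot('side')[:,:,::-1]
cv2.imwrite('pics/s2.png',cv2.resize(im[y-45:y+45,x-60:x+60],None,fx=6,fy=6,interpolation=cv2.INTER_CUBIC))
```

```text
[0.53733041 0.00074309 0.14314792] [ 9.99943270e-01 -1.06441074e-02  3.91854182e-04  7.49221659e-05] [ 0.76791242  0.47587423 -2.07541068] [ 7.82068946e-04 -1.58177707e-04 -9.99999682e-01]
```

View pics/s2.png

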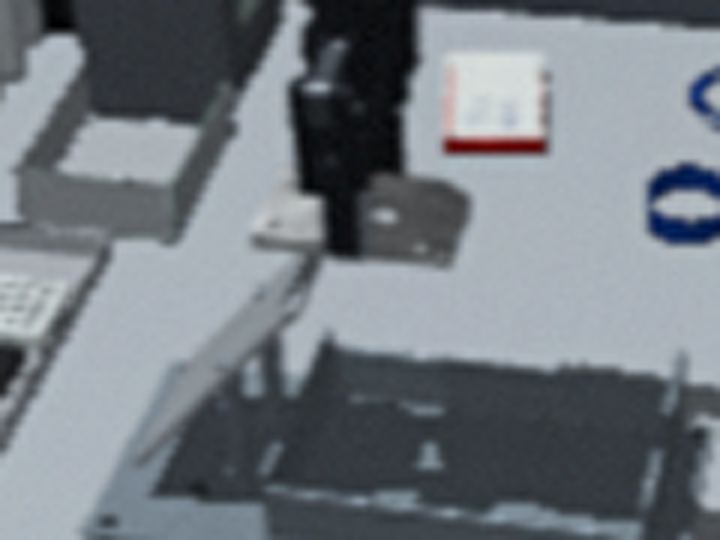

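The plate is level about 20 mm over the edge, with the finger line just on the tray side of it. I'll lower 8 mm, settle and open.

Call:
apply_moves:
  plan:
    - [0,-0.001,0.008,0,0,0,0.2]
    - [0,0,0,0,0,0,0.2]
    - [0,0,0,0,0,0,0.2]
    - [0,0,0,0,0,0,0.2]
    - [0,0,0,0,0,0,-1]
    - [0,0,0,0,0,0,-1]
    - [0,0,0,0,0,0,-1]
    - [0,0,0,0,0,0,-1]

```text
t: 10.98
tcp_pos: [0.5371, 0.0018, 0.1349]
tool_rot: [1.0, -0.011, 0.0, 0.0]
force: [0.5, 0.2, 0.1]
finger_gap: 1.006
gripper_force: 0.0
```

Call:
apply_moves:
  plan:
    - [0,0,0,0,0,0,-1]
    - [0,0,0,0,0,0,-1]
    - [0,0,-0.03,0,0,0,-1]
    - [0,0,-0.05,0,0,0,-1]
    - [0,0,-0.05,0,0,0,-1]
    - [0,0,-0.02,0,0,0,-1]
    - [0,0,0,0,0,0,-1]
    - [0,0,0,0,0,0,-1]

```text
t: 11.98
tcp_pos: [0.5361, 0.002, 0.2836]
tool_rot: [1.0, -0.011, -0.001, -0.0]
force: [0.3, -0.2, -0.5]
finger_gap: 1.003
gripper_force: 0.0
```

Run:
```python
from h import *
z=lambda i,x,y,w,h,f:cv2.resize(i[y:y+h,x:x+w],None,fx=f,fy=f,interpolation=cv2.INTER_CUBIC)
s=snapshot('side')[:,:,::-1];w=snapshot('wrist')[:,:,::-1]
o=np.zeros((600,800,3),np.uint8);o[:320,:480]=z(s,215,172,120,80,4);o[320:600,480-107:480-107+373]=cv2.resize(w,(373,280));o[320:600,:373]=z(s,150,240,186,140,2)[:280,:373][:, :372] if 0 else cv2.resize(s,(373,280))
cv2.imwrite('pics/f.png',o);st=sense();print(st['t'],st['force'],st['tcp_pos'])
```

```text
12.075 [ 0.40130587 -0.41791258 -0.7315376 ] [0.53607756 0.00202367 0.28313863]
```

View pics/f.png

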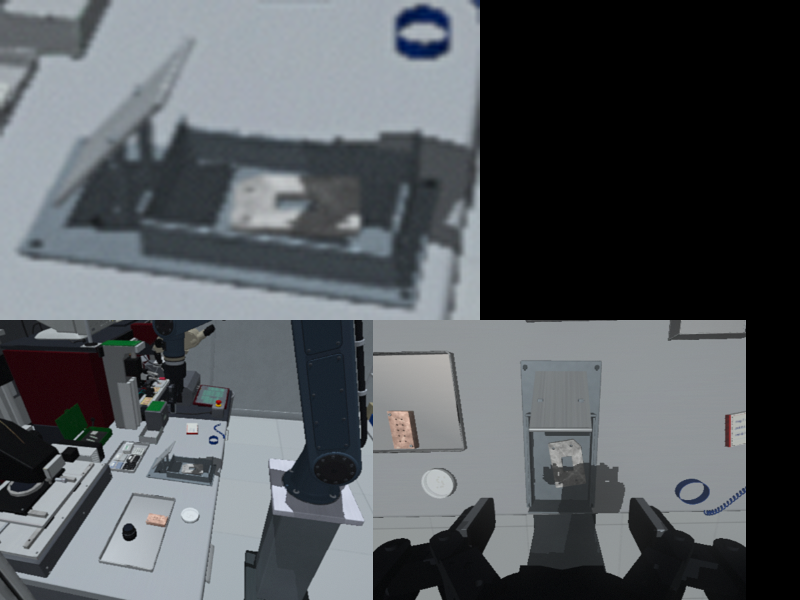

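The final pictures show the plate flat on the tray floor, with the dish and pad untouched. I've used up my picture views, so I'll confirm the flip numerically. Face up, with the length vertical, the plate's cut corner was at the bottom right; after the flip it should be top right or bottom left.

Run:
```python
from h import *
w=snapshot('wrist');s=sense()
x0,y0,x1,y1=250,170,330,260
g=w[y0:y1,x0:x1].astype(int)
for r in range(0,90,2):print(''.join('#' if a.mean()>140 and a[0]>=a[2]-4 else ('+' if a[0]>=a[2]-2 and a.mean()>60 else '.') for a in g[r]))
```

```text
................................................................................
................................................................................
................................................................................
................................................................................
................................................................................
........................................+++++++####++...........................
...........................+++++++++#########++++###++..........................
...............+.++++#######+++#############+++++++++#+++.......................
.............++++##################+#######++++++#++###++++.....................
..............+++++++#############+++#######++...++#++####+++...................
..............+++++++###+####++++++++++######+++++###++++#++++..................
..............+++++....+#+++++#++++#++++##########++++#++++++++.................
...............####++++###+++#######+##############++++##++###+.................
...............####################+++++#####+#
[... 1844 characters left out ...]
++++++++++++++++++++++++++++++++++++++++++..........
.......................++###++..++++++++++++++++++++++++..++++++++++............
........................++++++++###++++++++++++++++++++.+++++...................
.........................+########++++++++++++++................................
.........................#########.+............................................
................................................................................
................................................................................
................................................................................
................................................................................
```

The cut corner is now at the top right, so the plate is mirrored, meaning upside down. It lies whole inside the tray. Handing in.

```bash
python3 -c "
from station import *
print(sign_off())"
```

```text
the job is handed in; nothing more can be done
None
```

The window clamp was dropped level on the ramp edge, flipped by itself, and lies upside down and flat in the tray; the pad and dish were not touched, and the job was handed in at about 12 s.

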